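Set the insulation tester's selector and press test

ROBOT

A 6-joint arm with a two-finger parallel gripper is mounted at the origin on the work surface. World frame = base frame: x ahead of the robot, y to its left, z up, the work surface at z = 0. Lengths are in m, angles in rad, forces in N, time in s.
With the tool pointing down it reaches from about 0.275 to 0.85 m from the base axis. Payload 19 kg.
Tool frame: the origin (TCP) lies at the very end of the fingers, on their centre line; the grasp point (between the pads) lies 19 mm behind it; z points along the fingers, y is the line along which they close (so a half turn about z gives the same grasp; the last joint's range is limited). The gripper opens to 85 mm and grips with 20 to 120 N. Pads are 22 mm wide; open, the fingers measure 114 mm over their backs; the gripper's body (76 mm by 85 mm) begins 54 mm behind the grasp point. The pads swing forward as they close: fully open they stand 13 mm farther back than shut.
Start: joints at [1.166, 0.15, 1.437, -0, 1.554, -0.134], TCP at [0.154, 0.554, 0.231] pointing down, gripper open.
Joint ranges: [-2.8, 2.8], [-0.68, 2.1], [0.12, 2.68], [-1.39, 4.53], [0.16, 2.79], [-2.81, 2.81]. Speed limits (rad/s): [1.89, 1.89, 2.22, 3.01, 3.01, 3.01].

INTERFACE

Orientations are given as a unit quaternion [w, x, y, z].
In Python, from cell import read_state, viewer, order gives the robot as it stands.
- The arm moves only by the tool drive_tool, never from a script. Its argument "commands" is a list of rows, each a list of 5 numbers: the closure in counts, from 0 (fully open) to 255 (shut), then the shift along the tool's x, y, z in cm, then the turn about the tool's z in rad. In form: [[hand, tx, ty, tz, roll], ...]. A call has 1 to 12 rows; each row shifts and turns the commanded pose from where the row before left it, along the tool's axes as they then stand; what a row does not reach is not made up. A row lasts 1/12 s, in which the tool goes at most 41.7 mm and 7.16 degrees, less where a joint would pass 70% of its speed; a pose out of reach is approached as far as the arm can. A call with a gripper value outside its range is refused whole. The fingers move at their own pace and stop on an object; the grip force is fixed at half the most. Time passes only in rows, so rows that do not move let the fingers close. It gives the time, the measured TCP pose, the force, the opening and the grip force at its end, in the units of the state.
- read_state(): the state, without advancing time (a new reading comes with each control period).
- viewer.read_camera(name): name is "scene" or "top"; returns the picture (400x640x3 uint8, red, green, blue); there is no depth.
- viewer.camera_info(name): a dict with "vfov" (degrees; the focal length in pixels is half the picture's height over the tangent of half this angle, whatever the lens; pixels are square), "cx", "cy" (the principal point, pixels), "view" (4x4, takes a point from world to camera coordinates). Camera axes: x right, y up, looking along -z (the intrinsics and any distortion apply to the point x, -y, -z); pixel columns grow to the right and rows downward; lengths in m; the calibration is good to about 2 mm. A picture is of the moment at which its call begins. camera_info takes no time and is no camera call.
- order.job_done(): hands the job in; it is judged then, once.
The state is a dict: "clock": time; "joint_positions": joint angles; "joint_velocities": joint speeds; "effort": joint torques, N m; "tcp_pos": TCP position; "eef_rot": TCP orientation; "ft_force": force on the tool from outside, world axes, zero at the start; "moment": the same for the moment, N m; "width": finger opening in m; "finger_force": force on a finger pad.
Only numpy, scipy, OpenCV 4.12 (cv2) and the standard library are available. Lean on these libraries where they do the work, as an engineer would, in place of code of your own. Each camera call takes 0.05 s, during which the arm holds its last target. There are 200 camera calls.

TASK

With a fingertip, push the tester's pointer knob round clockwise, click by click, to the fifth click from off (off, marked by the round dot at the fully anticlockwise stop, counts as zero). Then press the round test button beside the screen fully down and let it come back up. Push gently, do not pinch the knob, and leave the pliers, the reel and the carton where they are.

Things in the scene. Friction and masses are not known exactly. Their poses are not given: they have to be found in the camera images.
- tester: Insulation tester lying on its back, fixed to the bench: a blue case 250 (x) x 170 (y) x 56 mm high with a flat grey panel on top. Origin at the centre of its underside; x points to the screen end (away from the robot at yaw 0), y to the left as seen from the robot, z up.
- selector_axis (a point): Point on the panel (56 mm above the bench) where the selector's vertical axis passes, 40 mm from the tester's centre towards its near end; axes as the tester's. Round it, on a circle of radius 57 mm, lie eight flat black marks 30 degrees apart: a round dot for off, then seven short lines clockwise.
- selector (a joint): Selector angle in rad, clockwise from above. 0 at off (fully anticlockwise stop): the nose then points 105 degrees anticlockwise of the tester's x. A click every 0.524 rad (30 degrees), the fifth at 2.618, the last (stop) at 3.665. Starts at off, click 1 or 2. Pushed past half-way between clicks (about 3 N at 33 mm from the axis) it snaps on to the next and stays there.
- pointer: Black pointer knob on the selector: a hub of radius 15 mm with one straight nose, 14 mm wide, reaching to 50 mm from the axis; both 30 mm high above the panel (the nose's underside is 4 mm above it), a white line along the nose's top. Origin on the axis at panel height; x along the nose, z up. It turns when pushed on the nose's flank.
- pointer_end (a point): End of the nose at its top: 50 mm from the axis, 30 mm above the panel.
- test_button (a joint): Travel of the test button in m: 0 up, 0.006 fully down; a spring pushes it back, about 5 N fully down.
- test_button_top (a point): Centre of the top face of the test button when up, a grey round cap of radius 14 mm in a black collar on the panel, beside the screen on the tester's +y side; pressed straight down. It moves with the cap.
- pliers: Loose side cutters, about 190 mm long and 16 mm high, beside the tester. Origin on the underside, half-way along. Leave alone.
- reel: Loose metal reel of solder standing on end, 54 mm across and 38 mm high. Origin at the centre of its underside. Leave alone.
- carton: Loose closed cardboard box 70 x 100 x 40 mm high, beyond the tester. Origin at the centre of its underside. Leave alone.

How it is judged:
By the outcome, as a careful person would: the job done as asked, in the order asked, and still so for the second after the job is handed in, with the robot touching nothing.
It also fails if it takes over 45 s, if anything falls off the work surface, if the arm or the gripper's body presses on something with over 40 N, if the wrist force passes 120 N, or if a joint passes its speed limit or range.

## Working session

There is one attempt and no reset: what is moved stays moved. The work goes in short steps, Python scripts to look and compute and a tool call to move; the robot and the scene stay as the last step left them, time stands still between calls to the robot, and variables do not carry over. Pictures are saved under pics/ and viewed, at most 10 in all, crops included, and the job is handed in when it is done.

Besides the shell and the picture viewer there is one more tool, called after "Request:" as name([rows], argument=value, ...), one row to a line, values as JSON. drive_tool: Moves the arm, as the interface text tells. Its arguments: {"type":"object","properties":{"commands":{"type":"array","items":{"type":"array","items":{"type":"number"}}}},"required":["commands"]}

```bash
mkdir -p pics; ls
python3 - <<'E'
from cell import read_state, viewer
import cv2,numpy as np
np.set_printoptions(precision=4,suppress=True)
s=read_state();print(s)
for n in("scene","top"):
    print(n,viewer.camera_info(n)); cv2.imwrite(f"pics/{n}0.png",viewer.read_camera(n)[:,:,::-1])
E
```

```text
pics
{'clock': 0.0, 'joint_positions': array([ 1.166 ,  0.151 ,  1.438 , -0.    ,  1.5538, -0.134 ]), 'joint_velocities': array([-0.001 , -0.0016, -0.0001,  0.0004, -0.0018, -0.0007]), 'effort': array([  0.0005, -71.3042, -57.0879,  -0.0001,   0.0087,  -0.0001]), 'tcp_pos': array([0.1537, 0.5538, 0.2307]), 'eef_rot': array([-0.0001,  0.135 ,  0.9909, -0.0006]), 'ft_force': array([ 0.3045,  0.4158, -0.8509]), 'moment': array([-0.0746, -0.0018, -0.0086]), 'finger_force': 0.0, 'width': 0.08562034074647003}
scene {'vfov': 46.77366326232472, 'cx': 315.58882127633166, 'cy': 197.97869171464257, 'view': array([[ 0.6036,  0.7973, -0.0029, -0.4164],
       [-0.4438,  0.339 ,  0.8296,  0.1872],
       [ 0.6623, -0.4995,  0.5584, -1.5836],
       [ 0.    ,  0.    ,  0.    ,  1.    ]])}
top {'vfov': 47.447516232161526, 'cx': 325.15880804807426, 'cy': 195.33884883034023, 'view': array([[ 0.0124, -0.9999, -0.0025,  0.0682],
       [ 0.9886,  0.0119,  0.15  , -0.6211],
       [-0.15  , -0.0044,  0.9887, -0.9961],
       [ 0.    ,  0.    ,  0.    ,  1.    ]])}
```

View pics/top0.png

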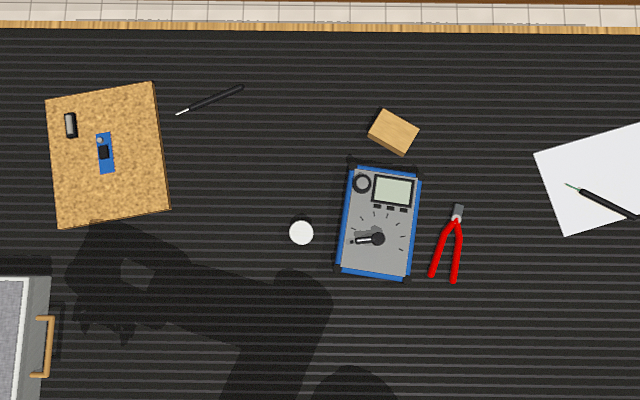

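View pics/scene0.png

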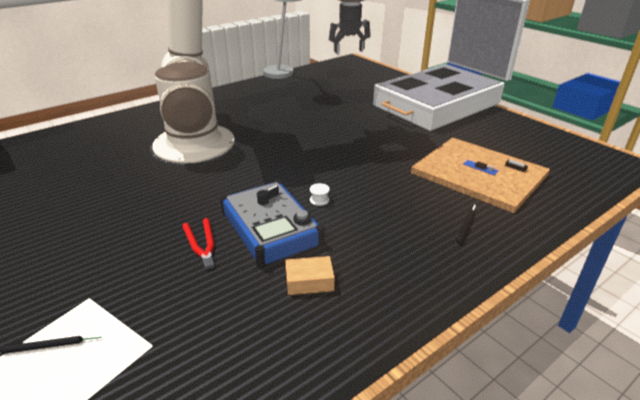

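```bash
cat > h.py <<'E'
import numpy as np,cv2
from cell import viewer,read_state
np.set_printoptions(precision=4,suppress=True)
def ray(n,uv,z):
    i=viewer.camera_info(n);f=200/np.tan(np.radians(i["vfov"]/2));V=np.array(i["view"])
    d=np.array([(uv[0]-i["cx"])/f,-(uv[1]-i["cy"])/f,-1]);R=V[:3,:3];c=-R.T@V[:3,3];w=R.T@d
    return c+w*(z-c[2])/w[2]
def pix(n,p):
    i=viewer.camera_info(n);f=200/np.tan(np.radians(i["vfov"]/2));V=np.array(i["view"])
    q=V[:3,:3]@np.array(p)+V[:3,3]
    return np.array([i["cx"]+f*q[0]/-q[2],i["cy"]-f*q[1]/-q[2]])
E
python3 - <<'E'
from h import *
a=cv2.imread("pics/top0.png");c=a[155:290,325:430]
cv2.imwrite("pics/c0.png",cv2.resize(c,None,fx=4.4,fy=4.4,interpolation=cv2.INTER_CUBIC))
hsv=cv2.cvtColor(a,cv2.COLOR_BGR2HSV)
g=((hsv[:,:,1]<60)&(hsv[:,:,2]>110)).astype(np.uint8);g[:, :325]=0;g[:,430:]=0;g[:160]=0;g[290:]=0
n,l,st,ce=cv2.connectedComponentsWithStats(g);k=1+np.argmax(st[1:,4])
cn=max(cv2.findContours((l==k).astype(np.uint8),0,2)[0],key=cv2.contourArea)
r=cv2.minAreaRect(cn);b=cv2.boxPoints(r)
P=np.array([ray("top",p,.056) for p in b]);print(b,P,P.mean(0))
for i in range(4):
    d=P[(i+1)%4]-P[i];print(np.linalg.norm(d),np.degrees(np.arctan2(d[1],d[0])))
# marks: dark blobs in panel
m=((hsv[:,:,2]<90)).astype(np.uint8);n,l,st,ce=cv2.connectedComponentsWithStats(m)
for k in range(1,n):
    if 335<ce[k][0]<425 and 165<ce[k][1]<280 and 2<st[k,4]<600: print(ce[k],st[k,4],ray("top",ce[k],.056))
E
```

```text
[[339.4659 266.729 ]
 [354.1728 167.9832]
 [419.1985 177.6679]
 [404.4916 276.4136]] [[ 0.459   0.042   0.056 ]
 [ 0.6831  0.01    0.056 ]
 [ 0.6623 -0.1386  0.056 ]
 [ 0.4397 -0.1019  0.056 ]] [ 0.561  -0.0471  0.056 ]
0.22631650729753677 -8.126742902763556
0.15000557904717682 -97.97870605161843
0.225587935490399 170.65535412468967
0.14521493842052582 82.33375426103278
[360.5882 183.8824] 170 [ 0.6463 -0.0047  0.056 ]
[390.9653 191.948 ] 346 [ 0.6285 -0.0738  0.056 ]
[390.     207.6429] 28 [ 0.5925 -0.0713  0.056 ]
[403.069  209.7241] 29 [ 0.5881 -0.1008  0.056 ]
[396.75 224.  ] 4 [ 0.5556 -0.0861  0.056 ]
[372.6435 238.7522] 230 [ 0.5218 -0.0318  0.056 ]
[402.5 236. ] 4 [ 0.5288 -0.0987  0.056 ]
[351.1818 241.5455] 11 [0.515  0.0162 0.056 ]
[400.6 249.4] 5 [ 0.4989 -0.0941  0.056 ]
```

View pics/c0.png

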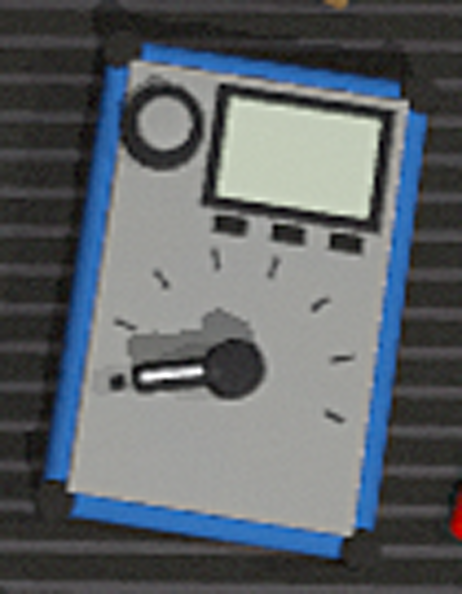

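Run:
```python
from h import *
from scipy.optimize import least_squares
C=np.array([(117,381),(125,324),(161,279),(215,259),(273,267),(320,304),(343,358),(335,416)])/4.4+[324.6,154.6]
W=np.array([ray("top",c,.056)[:2] for c in C])
a=np.radians(105-30*np.arange(8))
f=lambda p:(np.c_[p[0]+.057*np.cos(a+p[2]),p[1]+.057*np.sin(a+p[2])]-W).ravel()
r=least_squares(f,[.52,-.04,-.14]);print("axis",r.x[:2],"yaw",np.degrees(r.x[2]),np.abs(r.fun).max())
for z in(.056,.066,.072):print("button",z,ray("top",np.array([165,122])/4.4+[324.6,154.6],z))
s=cv2.imread("pics/scene0.png")[170:270,215:335]
cv2.imwrite("pics/c1.png",cv2.resize(s,None,fx=6,fy=6,interpolation=cv2.INTER_CUBIC))
```

```text
axis [ 0.5223 -0.0411] yaw -8.170025599828953 0.0011414731130471034
button 0.056 [ 0.6499 -0.0082  0.056 ]
button 0.066 [ 0.6481 -0.0074  0.066 ]
button 0.072 [ 0.647 -0.007  0.072]
```

View pics/c1.png

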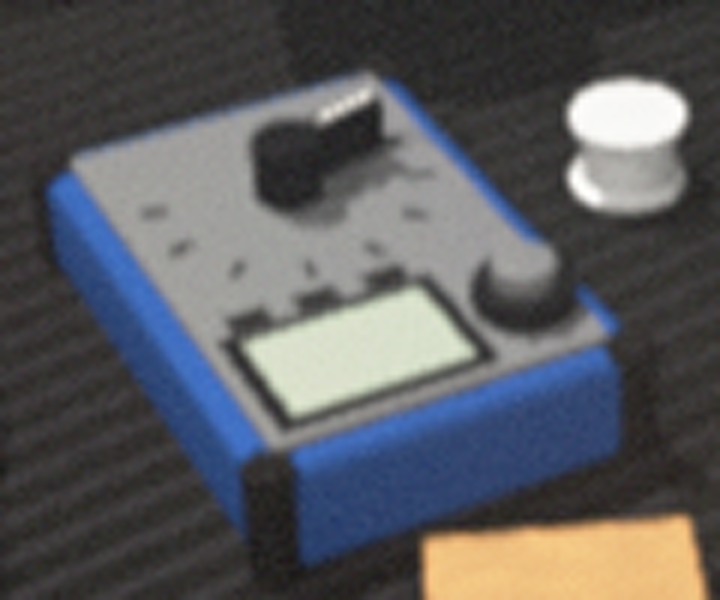

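Request:
drive_tool([
  [255,-1.91,-1.92,0,0],
  [255,-1.91,-1.92,0,0],
  [255,-1.91,-1.92,0,0],
  [255,-1.91,-1.92,0,0],
  [255,-1.91,-1.92,0,0],
  [255,-1.91,-1.92,0,0],
  [255,-1.91,-1.92,0,0],
  [255,-1.91,-1.92,0,0],
  [255,-1.91,-1.92,0,0],
  [255,-1.91,-1.92,0,0],
  [255,-1.91,-1.92,0,0],
  [255,-1.91,-1.92,0,0],
])

```text
clock: 1.1
tcp_pos: [0.3133, 0.2694, 0.2312]
eef_rot: [-0.0, 0.135, 0.991, -0.0]
ft_force: [0.2, 0.2, -0.0]
width: -0.0001
finger_force: 0.0
```

Request:
drive_tool([
  [255,-1.91,-1.92,0,0],
  [255,-1.91,-1.92,0,0],
  [255,-1.91,-1.92,0,0],
  [255,-1.91,-1.92,0,0],
  [255,-1.91,-1.92,0,0],
  [255,-1.91,-1.92,0,0],
  [255,-1.91,-1.92,0,0],
  [255,-1.91,-1.92,0,0],
  [255,-1.91,-1.92,0,0],
  [255,-1.91,-1.92,0,0],
  [255,-1.91,-1.92,0,0],
  [255,-1.91,-1.92,0,0],
])

```text
clock: 2.1
tcp_pos: [0.4726, -0.014, 0.2311]
eef_rot: [-0.0, 0.135, 0.991, -0.0]
ft_force: [0.6, 0.8, 0.1]
width: -0.0002
finger_force: 0.0
```

Request:
drive_tool([
  [255,0,0,0.8,0.0985],
  [255,0,0,0.8,0.0985],
  [255,0,0,0.8,0.0985],
  [255,0,0,0.8,0.0985],
  [255,0,0,0.8,0.0985],
  [255,0,0,0.8,0.0985],
  [255,0,0,0.8,0.0985],
  [255,0,0,0.8,0.0985],
  [255,0,0,0.8,0.0985],
  [255,0,0,0.8,0.0985],
  [255,0,0,0.8,0.0985],
  [255,0,0,0.8,0.0985],
])

```text
clock: 3.1
tcp_pos: [0.4721, -0.0126, 0.1347]
eef_rot: [-0.0, 0.666, 0.746, -0.0]
ft_force: [0.4, -0.3, 0.4]
width: -0.0002
finger_force: 0.0
```

Run:
```python
from h import *
s=read_state();print(s)
R=[]
a=viewer.read_camera("scene")[:,:,::-1][100:250,190:350]
cv2.imwrite("pics/c2.png",cv2.resize(a,None,fx=4,fy=4,interpolation=cv2.INTER_CUBIC))
# button height from scene
u=np.array([523,262])/6+[214.6,169.6]
for z in(.066,.07,.075,.08,.085):print(z,ray("scene",u,z),ray("top",np.array([165,122])/4.4+[324.6,154.6],z))
```

```text
{'clock': 3.1, 'joint_positions': array([-0.19  , -0.0098,  1.8073, -0.0001,  1.3446, -0.3031]), 'joint_velocities': array([-0.0013,  0.0758,  0.1296, -0.0003, -0.2046,  1.1748]), 'effort': array([  0.0212, -54.159 , -54.9573,  -0.0011,   0.6946,  -3.9086]), 'tcp_pos': array([ 0.4721, -0.0126,  0.1347]), 'eef_rot': array([-0.0002,  0.666 ,  0.7459, -0.0002]), 'ft_force': array([ 0.3919, -0.2952,  0.3612]), 'moment': array([-0.0542,  0.0558,  0.0079]), 'finger_force': 0.0, 'width': -0.00020994291445623208}
0.066 [0.6311 0.0024 0.066 ] [ 0.6481 -0.0074  0.066 ]
0.07 [ 0.6356 -0.0008  0.07  ] [ 0.6474 -0.0071  0.07  ]
0.075 [ 0.6413 -0.0048  0.075 ] [ 0.6464 -0.0067  0.075 ]
0.08 [ 0.647  -0.0087  0.08  ] [ 0.6455 -0.0063  0.08  ]
0.085 [ 0.6527 -0.0127  0.085 ] [ 0.6446 -0.0059  0.085 ]
```

View pics/c2.png

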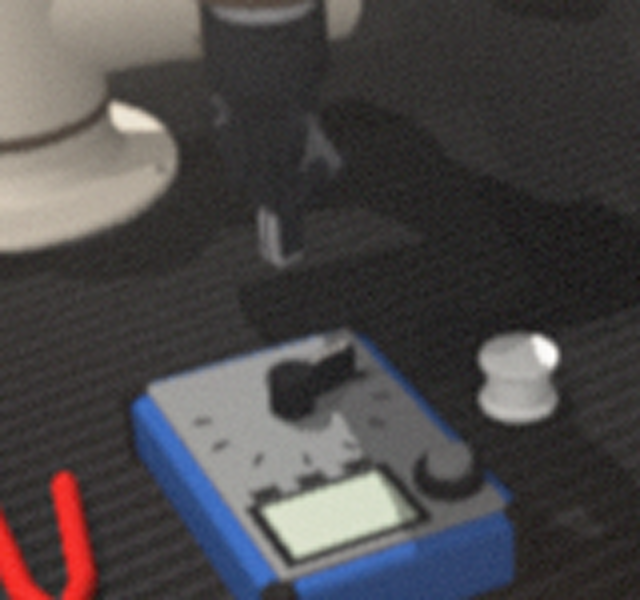

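Request:
drive_tool([
  [255,0,0,1.0,0],
  [255,0,0,1.0,0],
  [255,0,0,1.0,0],
  [255,0,0,1.0,0],
  [255,0,0,1.0,0],
  [255,0,0,1.0,0],
  [255,0,0,0.7,0],
  [255,0,0.5,0,0],
  [255,0,0.5,0,0],
  [255,0,0,0,0],
])

```text
clock: 3.98
tcp_pos: [0.4834, -0.0115, 0.0688]
eef_rot: [0.0, 0.664, 0.748, 0.0]
ft_force: [-0.1, -0.4, 0.1]
width: -0.0004
finger_force: 0.0
```

Request:
drive_tool([
  [255,0,0.3,0,0],
  [255,0,0.3,0,0],
  [255,0,0,0,0],
])

```text
clock: 4.23
tcp_pos: [0.4888, -0.0107, 0.0686]
eef_rot: [0.0, 0.664, 0.748, 0.0]
ft_force: [-0.2, -0.1, -0.7]
width: -0.0001
finger_force: 0.0
```

Request:
drive_tool([
  [255,0,0.2,0,0],
  [255,0,0.2,0,0],
  [255,0,0,0,0],
])

```text
clock: 4.48
tcp_pos: [0.4924, -0.0103, 0.0684]
eef_rot: [0.0, 0.664, 0.748, 0.0]
ft_force: [-0.5, -0.3, 0.2]
width: -0.0
finger_force: 0.0
```

Request:
drive_tool([
  [255,0,0.2,0,0],
  [255,0,0.2,0,0],
  [255,0,0,0,0],
])

```text
clock: 4.73
tcp_pos: [0.4964, -0.0098, 0.0683]
eef_rot: [0.0, 0.664, 0.748, 0.0]
ft_force: [0.3, -0.0, -0.2]
width: 0.0002
finger_force: 0.0
```

Request:
drive_tool([
  [255,0,0.2,0,0],
  [255,0,0.1,0,0],
  [255,0,0,0,0],
])

```text
clock: 4.98
tcp_pos: [0.499, -0.0093, 0.0682]
eef_rot: [-0.0, 0.664, 0.748, -0.0]
ft_force: [-2.2, 1.1, 0.2]
width: -0.0001
finger_force: 1.1
```

Request:
drive_tool([
  [255,0,0.2,0,0],
  [255,0,0.1,0,0],
  [255,0,0,0,0],
])

```text
clock: 5.23
tcp_pos: [0.5023, -0.0091, 0.0683]
eef_rot: [0.0, 0.664, 0.748, 0.0]
ft_force: [-1.1, 1.5, 0.2]
width: 0.0001
finger_force: 0.6
```

Request:
drive_tool([
  [255,0.086,0.172,0,0.05],
  [255,0.086,0.172,0,0.05],
  [255,0.086,0.172,0,0.05],
  [255,0.086,0.172,0,0.05],
  [255,0.086,0.172,0,0.05],
  [255,0.086,0.172,0,0.05],
  [255,0.086,0.172,0,0.05],
  [255,0.086,0.172,0,0.05],
  [255,0.086,0.172,0,0.05],
  [255,0.086,0.172,0,0.05],
  [255,0.086,0.172,0,0.05],
  [255,0.086,0.172,0,0.05],
])

```text
clock: 6.23
tcp_pos: [0.5239, -0.0024, 0.0683]
eef_rot: [0.0, 0.856, 0.517, -0.0]
ft_force: [-2.4, -0.6, 0.5]
width: 0.0003
finger_force: 0.7
```

```bash
cat > rel.py <<'E'
from h import *
s=read_state();q=s["eef_rot"];a=2*np.arctan2(q[2],q[1])  # tool x world angle
d=s["tcp_pos"][:2]-[.522,-.041]
print("toolx deg",np.degrees(a)%360,"rolled",np.radians(96.8)-a,"rel tool",d@[np.cos(a),np.sin(a)],d@[np.sin(a),-np.cos(a)],s["ft_force"])
E
python3 rel.py
```

```text
toolx deg 62.23690336294709 rolled 0.6032398360015527 rel tool 0.035025123653538034 -0.016346701578611577 [-2.3573 -0.6331  0.4519]
```

Request:
drive_tool([
  [255,0.086,0.172,0,0.05],
  [255,0.086,0.172,0,0.05],
  [255,0.086,0.172,0,0.05],
  [255,0.086,0.172,0,0.05],
  [255,0.086,0.172,0,0.05],
  [255,0.086,0.172,0,0.05],
  [255,0.086,0.172,0,0.05],
  [255,0.086,0.172,0,0.05],
  [255,0.086,0.172,0,0.05],
  [255,0.086,0.172,0,0.05],
  [255,0.086,0.172,0,0.05],
  [255,0.086,0.172,0,0.05],
])

```text
clock: 7.23
tcp_pos: [0.5457, -0.009, 0.0684]
eef_rot: [0.0, 0.971, 0.241, 0.0]
ft_force: [-1.4, 0.8, 1.0]
width: 0.0001
finger_force: 0.6
```

Request:
drive_tool([
  [255,0.086,0.172,0,0.05],
  [255,0.086,0.172,0,0.05],
  [255,0.086,0.172,0,0.05],
  [255,0.086,0.172,0,0.05],
  [255,0.086,0.172,0,0.05],
  [255,0.086,0.172,0,0.05],
  [255,0.086,0.172,0,0.05],
  [255,0.086,0.172,0,0.05],
  [255,0.086,0.172,0,0.05],
  [255,0.086,0.172,0,0.05],
  [255,0.086,0.172,0,0.05],
  [255,0.086,0.172,0,0.05],
])

```text
clock: 8.23
tcp_pos: [0.5602, -0.0267, 0.0684]
eef_rot: [0.0, 0.998, -0.057, 0.0]
ft_force: [1.4, 1.5, -0.2]
width: 0.0003
finger_force: 0.6
```

```bash
python3 rel.py; python3 -c "
from h import *
a=viewer.read_camera('scene')[:,:,::-1][100:250,190:350]
cv2.imwrite('pics/c3.png',cv2.resize(a,None,fx=4,fy=4,interpolation=cv2.INTER_CUBIC))"
```

```text
toolx deg 353.4824348566061 rolled 1.8032316868959501 rel tool 0.036328458664510954 -0.018574113846997715 [ 1.4352  1.4665 -0.2175]
```

View pics/c3.png

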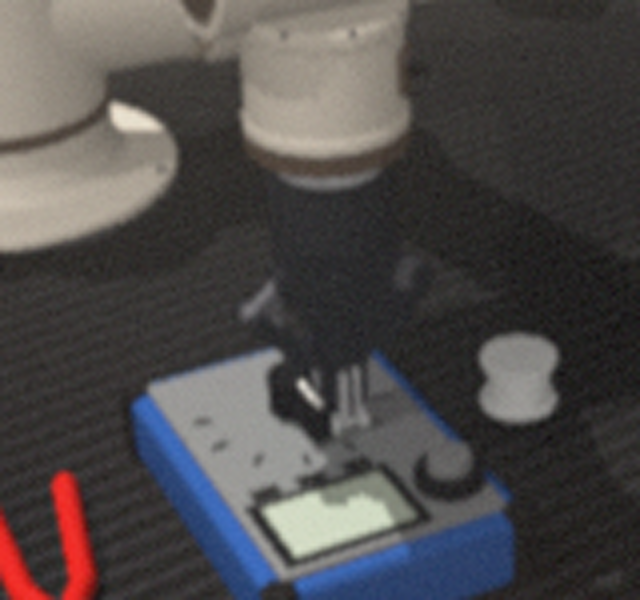

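Request:
drive_tool([
  [255,0.086,0.172,0,0.05],
  [255,0.086,0.172,0,0.05],
  [255,0.086,0.172,0,0.05],
  [255,0.086,0.172,0,0.05],
  [255,0.086,0.172,0,0.05],
  [255,0.086,0.172,0,0.05],
  [255,0.086,0.172,0,0.05],
  [255,0.086,0.172,0,0.05],
  [255,0.086,0.172,0,0.05],
  [255,0.086,0.172,0,0.05],
  [255,0.086,0.172,0,0.05],
  [255,0,0,0,0],
])

```text
clock: 9.28
tcp_pos: [0.5621, -0.0477, 0.0684]
eef_rot: [0.0, 0.946, -0.325, 0.0]
ft_force: [0.2, 0.1, 0.5]
width: -0.0001
finger_force: 0.0
```

Request:
drive_tool([
  [255,0.086,0.172,0,0.05],
  [255,0.086,0.172,0,0.05],
  [255,0,0,0,0],
])

```text
clock: 9.53
tcp_pos: [0.5611, -0.0513, 0.0683]
eef_rot: [0.0, 0.928, -0.372, 0.0]
ft_force: [-0.1, 0.0, -0.5]
width: -0.0004
finger_force: 0.0
```

```bash
python3 rel.py
```

```text
toolx deg 316.3707198662708 rolled 2.4509533045390377 rel tool 0.03538065417911679 -0.019502388246420407 [-0.1221  0.0425 -0.4908]
```

Request:
drive_tool([
  [255,0,-0.5,0,0],
  [255,0,-0.5,0,0],
  [255,0,0,-2,0],
  [255,0,0,-2.5,0],
  [255,0,0,-2.5,0],
  [255,0.6,-1.6,0,0],
  [255,0.6,-1.6,0,0],
  [255,0.6,-1.6,0,0],
  [255,0.6,-1.6,0,0],
  [255,0.7,-1.7,0,0],
  [255,0,0,0,0],
  [255,0,0,0,0],
])

```text
clock: 10.53
tcp_pos: [0.6466, -0.0058, 0.1377]
eef_rot: [0.0, 0.929, -0.37, -0.0]
ft_force: [-0.0, -0.6, 0.0]
width: 0.0001
finger_force: 0.0
```

```bash
python3 -c "
from h import *
print(read_state()['tcp_pos'])
a=viewer.read_camera('scene')[:,:,::-1][100:250,190:350]
b=viewer.read_camera('top')[:,:,::-1][150:300,300:460]
cv2.imwrite('pics/c4.png',cv2.resize(np.hstack([a,b]),None,fx=2.5,fy=2.5,interpolation=cv2.INTER_CUBIC))"
```

```text
[ 0.6466 -0.0058  0.1377]
```

View pics/c4.png

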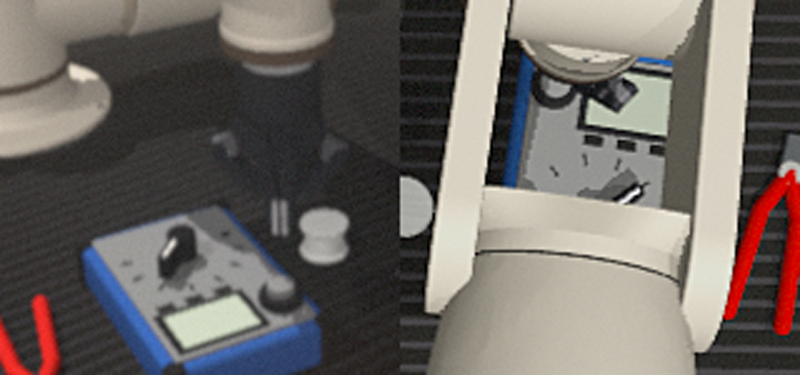

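Request:
drive_tool([
  [255,0,0,1.0,0],
  [255,0,0,1.0,0],
  [255,0,0,1.0,0],
  [255,0,0,1.0,0],
  [255,0,0,1.0,0],
  [255,0,0,0.4,0],
  [255,0,0,0,0],
])

```text
clock: 11.22
tcp_pos: [0.6456, -0.0065, 0.0827]
eef_rot: [0.0, 0.928, -0.371, -0.001]
ft_force: [0.8, 0.5, 0.2]
width: -0.0001
finger_force: 0.0
```

Request:
drive_tool([
  [255,0,0,0.2,0],
  [255,0,0,0.2,0],
  [255,0,0,0,0],
])

```text
clock: 11.47
tcp_pos: [0.6463, -0.0066, 0.0804]
eef_rot: [0.0, 0.928, -0.371, 0.0]
ft_force: [0.5, -0.3, -0.3]
width: -0.0
finger_force: 0.0
```

Request:
drive_tool([
  [255,0,0,0.2,0],
  [255,0,0,0.2,0],
  [255,0,0,0,0],
])

```text
clock: 11.72
tcp_pos: [0.6464, -0.0066, 0.0763]
eef_rot: [-0.0, 0.928, -0.371, 0.0]
ft_force: [1.2, -0.3, 2.3]
width: -0.0
finger_force: 1.2
```

Request:
drive_tool([
  [255,0,0,0.2,0],
  [255,0,0,0.1,0],
  [255,0,0,0,0],
])

```text
clock: 11.97
tcp_pos: [0.6464, -0.0066, 0.0733]
eef_rot: [-0.0, 0.928, -0.371, 0.0]
ft_force: [1.0, 0.7, 3.2]
width: 0.0002
finger_force: 2.0
```

Request:
drive_tool([
  [255,0,0,0.1,0],
  [255,0,0,0.1,0],
  [255,0,0,0,0],
])

```text
clock: 12.22
tcp_pos: [0.6465, -0.0066, 0.072]
eef_rot: [-0.0, 0.928, -0.371, 0.0]
ft_force: [-0.9, -0.2, 9.6]
width: -0.0001
finger_force: 4.6
```

Request:
drive_tool([
  [255,0,0,0.1,0],
  [255,0,0,0,0],
])

```text
clock: 12.38
tcp_pos: [0.6465, -0.0065, 0.0718]
eef_rot: [-0.0, 0.928, -0.371, 0.001]
ft_force: [-6.3, 1.0, 19.7]
width: 0.0003
finger_force: 9.3
```

Hard stop reached at 0.072 m with 19.7 N, so the button is fully down. Releasing and checking.

Request:
drive_tool([
  [255,0,0,-0.3,0],
  [255,0,0,-0.5,0],
  [255,0,0,-1.0,0],
  [255,0,0,-2,0],
  [255,0,0,-3,0],
  [255,0,0,-3,0],
  [255,0,0,0,0],
  [255,0,0,0,0],
  [255,0,0,0,0],
  [255,0,0,0,0],
])

```text
clock: 13.22
tcp_pos: [0.6457, -0.0065, 0.1672]
eef_rot: [0.0, 0.928, -0.371, -0.001]
ft_force: [-0.2, 0.1, -0.6]
width: 0.0003
finger_force: 0.0
```

```bash
python3 -c "
from h import *
a=viewer.read_camera('scene')[:,:,::-1][130:300,170:350]
b=viewer.read_camera('top')[:,:,::-1][90:290,280:470]
cv2.imwrite('pics/c5.png',np.hstack([cv2.resize(x,(400,400),interpolation=cv2.INTER_CUBIC) for x in(a,b)]))"
```

```text
(no output)
```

View pics/c5.png

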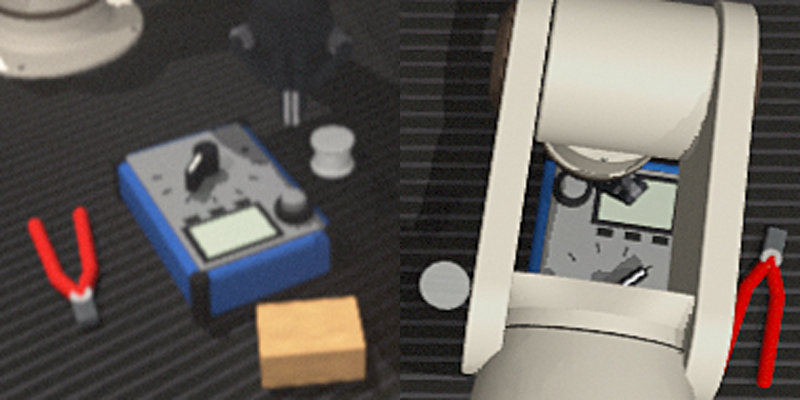

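The picture shows the knob still at the fifth mark (nose tip near (648,268) in the right half). The button is up at (293,205) in the left half, the gripper is clear, and the pliers, reel and carton look undisturbed.

```bash
python3 -c "
from cell import order
print(order.job_done())"
```

```text
the job is handed in; nothing more can be done
None
```

The knob is at the fifth click. The test button was then pressed to its stop (about 20 N) and came back up. The pliers, reel and carton were left alone, and the job was handed in at about 13 s on the robot's clock.

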